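# Ready the disc cutter: clear the offcut, hold the punch up

## Robot

A 6-joint arm with a two-finger parallel gripper is mounted at the origin on the work surface. World frame = base frame: x ahead of the robot, y to its left, z up, the work surface at z = 0. Lengths are in mm, angles in rad, forces in N, time in s.
With the tool pointing down it reaches from about 300 to 775 mm from the base axis. Payload 14.6 kg.
Tool frame: the origin (TCP) lies at the centre of the arm's flange, where the gripper is bolted on; the fingertips stand 199 mm ahead of it and the grasp point (between the pads) lies 180 mm ahead of it; z points along the fingers, y is the line along which they close (so a half turn about z gives the same grasp; the last joint's range is limited). The gripper opens to 94 mm and grips with 3 to 60 N. Pads are 16 mm wide; open, the fingers measure 119 mm over their backs; the gripper's body (75 mm by 177 mm) begins 78 mm behind the grasp point.
Start: joints at [-1.197, 0.3, 1.521, -0, 1.321, -0.067], TCP at [234.657, -497.42, 404.646] pointing down, gripper open.
Joint ranges: [-3.03, 3.03], [-0.79, 2.21], [0.23, 2.52], [-1.04, 4.18], [0, 3.07], [-2.55, 2.55]. Speed limits (rad/s): [2.22, 2.22, 2.57, 3.14, 3.14, 3.14].

## Interface

Orientations are given as [roll, pitch, yaw] about the fixed x, y, z axes, in that order (R = Rz(yaw) Ry(pitch) Rx(roll)).
In Python, from cell import manip, optics, workorder gives the robot as it stands.
- The arm moves only by the tool step_arm, never from a script. Its argument "increments" is a list that holds one entry, the list of rows, each a list of 7 numbers: the turn, a rotation vector about the tool's x, y, z as a fraction of full scale, then the shift along the tool's x, y, z as a fraction of full scale, then the closure, from -1 (fully open) to 1 (shut). In form: [[[wx, wy, wz, tx, ty, tz, fingers], ...]]. A call has 1 to 5 rows; each row shifts and turns the commanded pose from where the row before left it, along the tool's axes as they then stand; what a row does not reach is not made up. Full scale, the value 1, is 40 mm for a shift and 45 degrees for a turn. A row lasts 1/10 s, in which the tool goes at most 50 mm and 8.59 degrees, less where a joint would pass 70% of its speed; a pose out of reach is approached as far as the arm can. A call with a number of a shift or a turn outside -1 to 1 is refused whole. A call with a gripper value outside its range is refused whole. The fingers move at their own pace and stop on an object; "newtons" is the grip in N (left out, the last holds). Time passes only in rows, so rows that do not move let the fingers close. It gives the time, the measured TCP pose, the force, the opening and the grip force at its end, in the units of the state.
- manip.read_state(): the state, without advancing time (a new reading comes with each control period).
- optics.camera(name): name is "scene" or "top"; returns a dict with "frame" (400x640x3 uint8, red, green, blue), "range_z" (400x640 float32, mm along the optical axis (not along the pixel's ray), 0 where there is no reading), "mtx" (3x3 intrinsics, pixels), "distortion" ([k1, k2, p1, p2, k3] as OpenCV has them; the pictures are not rectified), "cam_to_world" (4x4, takes a point from camera to world coordinates). Camera axes: x right, y down, z forward; pixel columns grow to the right and rows downward; lengths in mm; the calibration is good to about 2 mm. A picture is of the moment at which its call begins.
- workorder.sign_off(): hands the job in; it is judged then, once.
The state is a dict: "clock": time; "joints": joint angles; "qd": joint speeds; "effort": joint torques, N m; "eef_pos": TCP position; "eef_rot": TCP orientation; "wrist_force": force on the tool from outside, world axes, zero at the start; "moment": the same for the moment, N m; "finger_gap": finger opening in mm; "finger_force": force on a finger pad.
Only numpy, scipy, OpenCV 4.12 (cv2) and the standard library are available. Lean on these libraries where they do the work, as an engineer would, in place of code of your own. Each camera call takes 0.05 s, during which the arm holds its last target. There are 200 camera calls.

## Task

Get the disc cutter ready for the next piece of sheet. Draw the spent brass strip straight out of the cutter's slot and drop it in the aluminium scrap tray; then lift the steel punch straight up, square to its bore so that it does not jam, until its cutting end is about a centimetre above the slot and still well inside the bore, and finish holding it still there so that I can feed the new sheet in underneath. Leave the other things on the bench where they are.

Things in the scene. Friction and masses are not known exactly. Their poses are not given: they have to be found in the camera images.
- cutter: the disc cutter: dark steel block screwed to the bench, 72 (x) by 120 (y) by 54 mm: die plate (z 0 to 24 mm), slot (24 to 28), guide plate (28 to 54); vertical bores of 12, 15, 20 mm through both, in that order towards +y; a low foot (11 mm high) sticks out 21 mm at each end. Origin: centre of the underside, z up. The slot opens only at the front, the -x face, 36 mm from the origin
- cutter_bore (a point): centre of the mouth of the 20 mm bore, on the top of the cutter (54 mm above its underside), where the punch stands; at x -4, y +34 mm in the cutter's frame. The punch has about 0.5 mm play all round
- strip: spent brass strip, 90 (x) by 24 (y) by 2 mm, 33 g, with two 12 mm holes. Origin: centre of its underside. It lies flat in the slot, 24 mm above the bench, along the cutter's x at its y = -36 mm; its -x end is a tab sticking out 32 to 40 mm in front of the cutter, free to grip across its width from above; the other 50 to 58 mm are under the guide plate. It comes out only towards the cutter's -x
- strip_tab (a point): middle of the free outer end of the strip's tab
- strip_end (a point): middle of the strip's other, inner end, hidden in the slot at the start
- punch: the punch: bright plain steel cylinder 20 mm across, 90 mm long, about 220 g. Origin: centre of its lower, cutting end; z up along it. At the start it stands on the bench down the 20 mm bore, its top 36 mm of length above the cutter, free to grip. Its cutting end leaves the slot when raised 28 mm and the guide plate when raised 54 mm: a lift of 38 mm puts it a centimetre above the slot
- tray: open aluminium scrap tray, 170 (x) by 130 (y) by 20 mm high, walls and floor 3 mm. Origin: centre of its underside. It stands to the left or the right of the cutter
- stand: wooden stand with spare punches, 75 by 130 mm, up to 95 mm high, on the other side of the cutter from the tray; leave alone. Origin: centre of its underside
- globe: brass ball of 56 mm on a cork ring, 70 mm high; leave alone. Origin: centre of its underside
- hammer: chasing hammer, 240 mm long, lying beyond the cutter; leave alone. Origin: under its middle
- pot: white pot of needle files, 70 mm across, about 130 mm high; leave alone. Origin: centre of its underside
There are look-alikes about, which are no part of the job. Several things have the shape of the strip; the one meant has the colours described above.

How it is judged (in metres and radians):
On the way, in this order (a step that is already met when the one before it is completed fails the run):
1. the strip has been drawn out of the slot, its inner end in front of the cutter, with the punch still down (x of strip_end in the frame of cutter below -0.036 m and z of punch in the frame of cutter below 0.008 m), for 0.05 s.
2. the strip lies in the scrap tray, let go, with the punch still down (x of strip in the frame of tray between -0.07 and 0.07 m and y of strip in the frame of tray between -0.055 and 0.055 m and height (world z) of strip below 0.025 m and linear speed of strip below 0.03 m/s and contact force between strip and the fingers below 0.1 N and z of punch in the frame of cutter below 0.008 m), for 0.2 s.
3. the punch has been lifted clear of the slot, still in its bore (z of punch in the frame of cutter between 0.031 and 0.047 m), for 0.2 s.
At the end, for the whole second after the job is handed in: the gripper holds the punch still, square in its bore (within 0.045 rad, side load on the bore under 15 N), its cutting end 3 to 19 mm above the slot (lifted 31 to 47 mm); the strip lies at rest in the upright scrap tray, its middle over the tray's floor (all of step 3 and angle between the z axis of punch and the z axis of cutter, either way round below 0.045 rad and horizontal distance between punch and cutter_bore below 0.003 m and linear speed of punch below 0.01 m/s and contact force between punch and the fingers above 2 N and contact force between punch and cutter below 15 N and x of strip in the frame of tray between -0.07 and 0.07 m and y of strip in the frame of tray between -0.055 and 0.055 m and height (world z) of strip below 0.025 m and linear speed of strip below 0.03 m/s and angle between tray's own z axis and vertical below 0.05 rad); the arm keeps its last pose, push and grip.
It fails at once if the punch is pulled right out of its bore (z of punch in the frame of cutter above 0.054 m).
It fails at once if the punch is jammed: forced against its bore with more than 30 N (contact force between punch and cutter above 30 N).
It fails at once if a bystander is disturbed (shifted more than 20 mm) (distance of any of stand, globe, hammer, pot from where it was at the start of the episode above 0.02 m).
It also fails if it takes over 61 s, if anything falls off the work surface, if the arm or the gripper's body presses on something with over 40 N, if the wrist force passes 120 N, or if a joint passes its speed limit or range.

## Working session

There is one attempt and no reset: what is moved stays moved. The work goes in short steps, Python scripts to look and compute and a tool call to move; the robot and the scene stay as the last step left them, time stands still between calls to the robot, and variables do not carry over. Pictures are saved under pics/ and viewed, at most 10 in all, crops included, and the job is handed in when it is done.

Besides the shell and the picture viewer there is one more tool, called after "Emit:" as name([rows], argument=value, ...), one row to a line, values as JSON. step_arm: Moves the arm, as the interface text tells. Its arguments: {"type":"object","properties":{"increments":{"type":"array","items":{"type":"array","items":{"type":"array","items":{"type":"number"}}}},"newtons":{"type":"number"}},"required":["increments"]}

```bash
mkdir -p pics; cat > h.py <<'E'
import numpy as np, cv2
from cell import manip, optics, workorder
def shot(n):
    c=optics.camera(n); np.savez(f'pics/{n}.npz',**c); return c
def world(c):
    h,w=c['range_z'].shape
    uv=np.stack(np.meshgrid(np.arange(w),np.arange(h)),-1).reshape(-1,1,2).astype(np.float64)
    n=cv2.undistortPoints(uv,c['mtx'],np.array(c['distortion'],float)).reshape(h,w,2)
    z=c['range_z'].astype(float)
    p=np.dstack([n*z[...,None],z,np.ones((h,w))])
    return (p@np.array(c['cam_to_world']).T)[...,:3]
E
python3 - <<'E'
from h import *
for n in('scene','top'):
    c=shot(n); cv2.imwrite(f'pics/{n}1.png',c['frame'][...,::-1]); print(c['cam_to_world'])
print(manip.read_state())
E
```

```text
[[ 7.40715710e-01  3.49785182e-01 -5.73576990e-01  1.18914647e+03]
 [ 6.71443310e-01 -4.13974729e-01  6.14645268e-01 -6.09038999e+02]
 [-2.24525721e-02 -8.40401839e-01 -5.41498506e-01  6.01075111e+02]
 [ 0.00000000e+00  0.00000000e+00  0.00000000e+00  1.00000000e+00]]
[[-2.31002091e-02 -9.93343742e-01  1.12847645e-01  5.18072176e+02]
 [-9.99714445e-01  2.22615747e-02 -8.68619704e-03  1.53232778e+01]
 [ 6.11621320e-03 -1.13016074e-01 -9.93574335e-01  1.20314154e+03]
 [ 0.00000000e+00  0.00000000e+00  0.00000000e+00  1.00000000e+00]]
{'clock': 0.1, 'joints': array([-1.19660857e+00,  3.00408938e-01,  1.52149952e+00, -1.43494224e-06,
        1.32071558e+00, -6.66070747e-02]), 'qd': array([ 0.00052773,  0.00121409, -0.00238142,  0.00025806,  0.00043985,
       -0.00016539]), 'effort': array([ 8.81064898e-04, -5.32647300e+01, -3.53285944e+01,  7.09631760e-02,
        2.34824186e-02, -3.24233440e-05]), 'eef_pos': array([ 234.64596646, -497.40474715,  404.15482721]), 'eef_rot': array([-3.14056346e+00, -6.72598219e-05,  4.40795150e-01]), 'wrist_force': array([-0.63662191,  0.25278823, -0.07749774]), 'moment': array([-0.05711721, -0.04152383,  0.00769021]), 'finger_force': 0.0, 'finger_gap': 93.81664790190898}
```

View pics/top1.png

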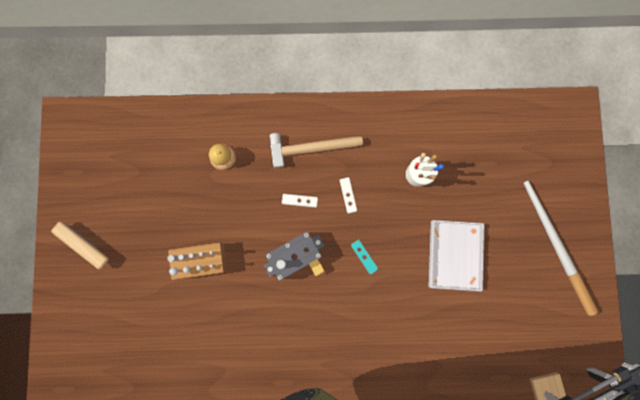

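View pics/scene1.png

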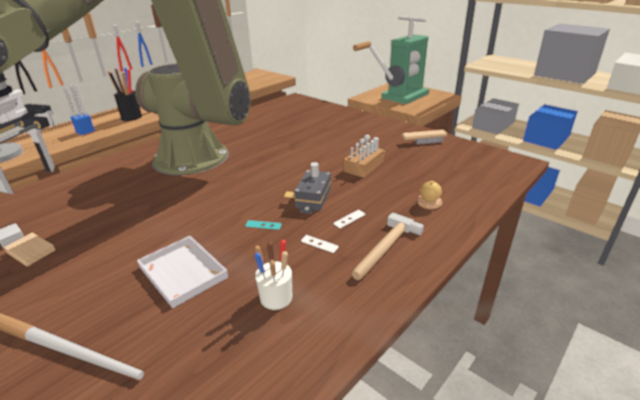

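The top view shows the cutter at about (295,257) with the punch at (281,265) and a brass tab at (317,268). The tray is at (457,255), the stand at (196,261). Strip-shaped candidates are white (299,200), white (348,195), teal (364,256) and brass (317,268). Only the last is brass and in the slot, so it fits. I'll confirm that with a crop and measure.

```bash
python3 - <<'E'
from h import *
c=dict(np.load('pics/top.npz')); P=world(c)
f=c['frame']
cv2.imwrite('pics/crop1.png',cv2.resize(f[215:295,245:395],None,fx=5,fy=5,interpolation=cv2.INTER_CUBIC)[...,::-1])
v,u=np.mgrid[:400,:640]
def rect(m,name):
    q=P[m][:,:2].astype(np.float32); r=cv2.minAreaRect(q); print(name,len(q),np.round(r[0],1),np.round(r[1],1),round(r[2],2),'mean',P[m].mean(0).round(1)); print(cv2.boxPoints(r).round(1).tolist())
box=lambda a,b,c_,d:(u>=a)&(u<b)&(v>=c_)&(v<d)
Z=P[...,2]
B=box(255,335,225,290)
rect(B&(Z>48)&(Z<60),'top')
rect(B&(Z>80),'punch')
hsv=cv2.cvtColor(f,cv2.COLOR_RGB2HSV)
m=box(305,330,255,280)&(hsv[...,0]>15)&(hsv[...,0]<32)&(hsv[...,1]>90)&(hsv[...,2]>130)
rect(m&(Z>15)&(Z<35),'tab'); print(np.percentile(Z[m],[5,50,95]))
rect(box(415,500,205,305)&(Z>12)&(Z<30),'tray')
print('table z',np.median(Z[box(300,400,300,330)]))
for n,b in(('stand',box(160,230,235,285)),('globe',box(200,240,135,175)),('pot',box(400,450,145,190)),('hammer',box(265,370,125,170))):
    rect(b&(Z>15),n)
E
```

```text
top 1274 [511.8  80.7] [ 72.  120.3] 27.94 mean [512.4  79.8  54.5]
[[451.79998779296875, 116.9000015258789], [508.20001220703125, 10.600000381469727], [571.7999877929688, 44.400001525878906], [515.4000244140625, 150.6999969482422]]
punch 83 [500.3  65.4] [ 17.7 104.7] 9.96 mean [501.5  75.6 479.4]
[[482.5, 115.4000015258789], [500.6000061035156, 12.300000190734863], [518.0999755859375, 15.300000190734863], [500.0, 118.5]]
tab 127 [481.2  23.4] [33.6 23.6] 27.99 mean [481.3  23.3  26.3]
[[460.79998779296875, 25.899999618530273], [471.8999938964844, 5.0], [501.6000061035156, 20.799999237060547], [490.6000061035156, 41.70000076293945]]
[-1.19530894 25.45843987 30.43147317]
tray 446 [ 502.6 -337.6] [134.4 171.8] 84.99 mean [ 504.4 -342.3   19.4]
[[411.1000061035156, -397.0], [582.2999877929688, -412.1000061035156], [594.0, -278.1000061035156], [422.8999938964844, -263.1000061035156]]
table z 0.6717841872239205
stand 1655 [519.3 202.9] [ 74.8 372.3] 6.66 mean [505.5 316.2  59.8]
[[460.6000061035156, 383.3999938964844], [503.70001220703125, 13.699999809265137], [578.0, 22.299999237060547], [534.7999877929688, 392.1000061035156]]
globe 413 [646.1 158.4] [379.5  59.2] 39.31 mean [768.2 257.9  63.7]
[[480.6000061035156, 61.099998474121094], [518.0999755859375, 15.300000190734863], [811.7000122070312, 255.6999969482422], [774.2000122070312, 301.5]]
pot 753 [ 617.5 -141.6] [ 67.6 365.3] 42.86 mean [ 714.5 -245.4   84.4]
[[468.5, -30.700000762939453], [717.0, -298.5], [766.5999755859375, -252.5], [518.0999755859375, 15.300000190734863]]
hammer 1096 [672.7  23.9] [243.3 307.9] 86.93 mean [787.1  37.2  49.9]
[[512.5, -89.30000305175781], [820.0, -105.80000305175781], [833.0, 137.10000610351562], [525.5, 153.60000610351562]]
```

View pics/crop1.png

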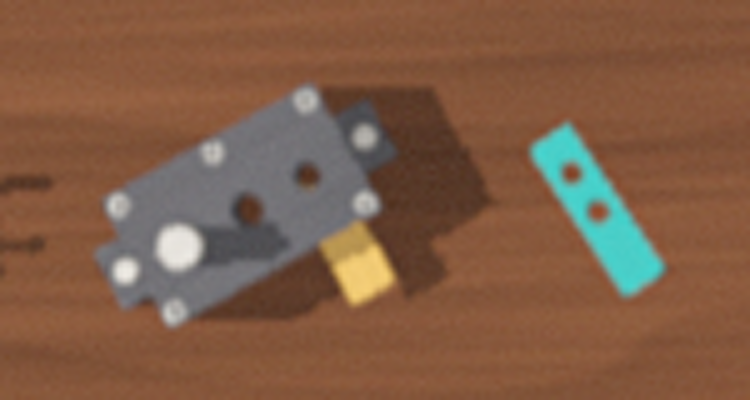

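The crop confirms it: the brass tab (crop ~(360,265)) comes out of the cutter's slot, and the teal strip lies loose. From the measurements, the cutter is at (511.8, 80.7) with yaw 28° and the grip point on the tab is about (478.4, 22.2). The tray is at (502.6, -337.6) with yaw -5°. I'll move now.

Emit:
step_arm([
  [[0,0,-0.061,0,0,0,-1],[0,0,0,0.8,-0.6,0,-1],[0,0,0,0.8,-0.6,0,-1],[0,0,0,0.8,-0.6,0,-1],[0,0,0,0.8,-0.6,0,-1]],
], newtons=20)

```text
clock: 0.6
eef_pos: [302.9, -351.1, 404.4]
eef_rot: [-3.141, 0.0, 0.488]
wrist_force: [0.4, -0.8, -0.6]
finger_gap: 93.8
finger_force: 0.0
```

Emit:
step_arm([
  [[0,0,0,0.8,-0.6,0,-1],[0,0,0,0.8,-0.6,0.3,-1],[0,0,0,0.8,-0.6,0.3,-1],[0,0,0,0.8,-0.6,0.3,-1],[0,0,0,0.8,-0.6,0.3,-1]],
])

```text
clock: 1.1
eef_pos: [387.8, -169.9, 356.2]
eef_rot: [-3.142, -0.0, 0.489]
wrist_force: [1.2, -0.7, 0.7]
finger_gap: 93.9
finger_force: 0.0
```

Emit:
step_arm([
  [[0,0,0,0.8,-0.6,0.3,-1],[0,0,0,0.8,-0.6,0.3,-1],[0,0,0,0.8,-0.6,0.3,-1],[0,0,0,0,0,0,-1],[0,0,0,0,0,0,-1]],
])

```text
clock: 1.6
eef_pos: [438.5, -62.4, 320.3]
eef_rot: [-3.141, 0.001, 0.491]
wrist_force: [-0.1, -1.2, -0.7]
finger_gap: 94.2
finger_force: 0.0
```

```bash
cat >> h.py <<'E'
def togo(x,y,z,yaw=None):
    "remaining move in tool axes, in units of full scale (grasp point 180 below TCP)"
    from scipy.spatial.transform import Rotation as R
    s=manip.read_state(); r=R.from_euler('xyz',s['eef_rot'])
    t=r.apply([x,y,z+180]-s['eef_pos'],inverse=True)/40
    w=None
    if yaw is not None: w=(r.inv()*R.from_euler('xyz',[np.pi,0,yaw])).as_rotvec()/(np.pi/4)
    print('t',s['clock'],'pos',s['eef_pos'].round(1),'rot',s['eef_rot'].round(4),'togo',t.round(3),'turn',None if w is None else w.round(4),'F',s['wrist_force'].round(1),'gap',s['finger_gap'].round(1),s['finger_force'].round(1))
E
python3 - <<'E'
from h import *
togo(478.4,22.2,33,0.4887)
c=dict(np.load('pics/top.npz')); P=world(c)
m=(P[...,2]>82)&(P[...,2]<100)&(abs(P[...,0]-495)<40)&(abs(P[...,1]-110)<40)
print(m.sum(),P[m].mean(0),np.ptp(P[m],axis=0))
E
```

```text
Traceback (most recent call last):
  File "h.py", line 19, in togo
    print('t',s['clock'],'pos',s['eef_pos'].round(1),'rot',s['eef_rot'].round(4),'togo',t.round(3),'turn',None if w is None else w.round(4),'F',s['wrist_force'].round(1),'gap',s['finger_gap'].round(1),s['finger_force'].round(1))
                                                                                                                                                                                ^^^^^^^^^^^^^^^^^^^^^
AttributeError: 'float' object has no attribute 'round'
```

```bash
sed -i "s/s\['finger_gap'\].round(1),s\['finger_force'\].round(1)/round(float(s['finger_gap']),1),round(float(s['finger_force']),1)/" h.py
python3 - <<'E'
from h import *
togo(478.4,22.2,33,0.4887)
c=dict(np.load('pics/top.npz')); P=world(c)
m=(P[...,2]>82)&(P[...,2]<100)&(abs(P[...,0]-495)<40)&(abs(P[...,1]-110)<40)
print(m.sum(),P[m].mean(0),np.ptp(P[m],axis=0))
E
```

```text
t 1.6 pos [438.5 -62.4 320.3] rot [-3.1409e+00  9.0000e-04  4.9060e-01] togo [ 1.878 -1.394  2.682] turn [-0.0008  0.0011  0.0024] F [-0.1 -1.2 -0.7] gap 94.2 0.0
54 [492.57074895 108.0286578   90.76131786] [16.74726398 17.09318226  9.1263696 ]
```

Emit:
step_arm([
  [[0,0,0,0.64,-0.47,0,-1],[0,0,0,0.63,-0.46,0,-1],[0,0,0,0.6,-0.46,0.6,-1],[0,0,0,0,0,0.6,-1],[0,0,0,0,0,0,-1]],
])

```text
clock: 2.1
eef_pos: [477.8, 20.7, 270.6]
eef_rot: [-3.14, 0.004, 0.488]
wrist_force: [-0.7, -0.4, 0.3]
finger_gap: 93.4
finger_force: 0.0
```

```bash
python3 - <<'E'
from h import *
togo(478.4,22.2,33,0.4887)
c=shot('top');d=shot('scene')
a=cv2.resize(c['frame'][205:305,235:345],(550,500),interpolation=cv2.INTER_CUBIC)
cv2.imwrite('pics/c2.png',a[...,::-1])
E
```

```text
t 2.1 pos [477.8  20.7 270.6] rot [-3.1395  0.0039  0.4884] togo [ 0.036 -0.024  1.439] turn [-0.0026  0.0049 -0.0004] F [-0.7 -0.4  0.3] gap 93.4 0.0
```

View pics/c2.png

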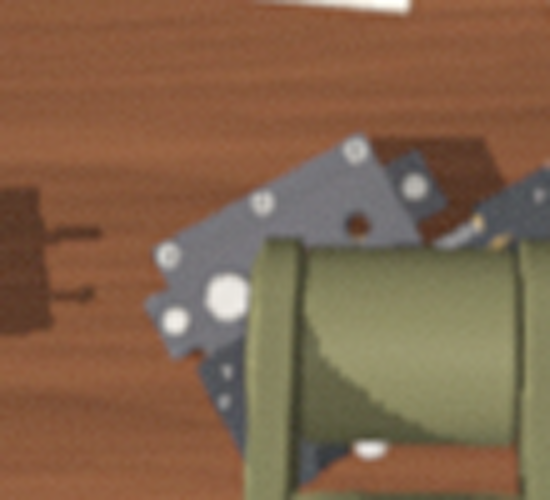

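The arm hides the tab. The gripper body lies along the cutter's y and clears the punch at (228,298). I'll go down and grip.

Emit:
step_arm([
  [[0,0,0,0.03,-0.02,0.5,-1],[0,0,0,0,0,0.5,-1],[0,0,0,0,0,0.4,-1],[0,0,0,0,0,0,0.2],[0,0,0,0,0,0,1]],
], newtons=12)

```text
clock: 2.7
eef_pos: [479.5, 22.0, 218.1]
eef_rot: [3.141, -0.001, 0.488]
wrist_force: [0.7, 0.1, 0.6]
finger_gap: 81.8
finger_force: 0.0
```

Emit:
step_arm([
  [[0,0,0,0,0,0,1],[0,0,0,0,0,0,1],[0,0,0,0,0,0,1],[0,0,0,0,0,0,1],[0,0,0,0,0,0,1]],
])

```text
clock: 3.2
eef_pos: [479.1, 22.7, 216.8]
eef_rot: [3.142, -0.0, 0.489]
wrist_force: [-0.6, 0.0, 0.4]
finger_gap: 41.4
finger_force: 0.0
```

```bash
python3 - <<'E'
from h import *
togo(478.4,22.2,33,0.4887)
E
```

```text
t 3.2 pos [479.1  22.7 216.8] rot [ 3.1415e+00 -1.0000e-04  4.8880e-01] togo [-0.021  0.001  0.095] turn [ 0.0001 -0.0001  0.0001] F [-0.6  0.   0.4] gap 41.4 0.0
```

Emit:
step_arm([
  [[0,0,0,0,0,0.1,1],[0,0,0,0,0,0,1],[0,0,0,0,0,0,1],[0,0,0,0,0,0,1],[0,0,0,0,0,0,1]],
])

```text
clock: 3.7
eef_pos: [479.1, 22.6, 212.6]
eef_rot: [-3.142, 0.0, 0.489]
wrist_force: [-0.3, 0.2, -0.1]
finger_gap: 23.1
finger_force: 12.0
```

```bash
python3 - <<'E'
from h import *
togo(478.4,22.2,33,0.4887)
E
```

```text
t 3.7 pos [479.1  22.6 212.6] rot [-3.1416  0.      0.4888] togo [-0.021  0.001 -0.009] turn [-0.      0.      0.0001] F [-0.3  0.2 -0.1] gap 23.1 12.0
```

Gripped at about 23–24 mm, with no side force. Now I'll draw it straight out along tool -x, about 85 mm.

Emit:
step_arm([
  [[0,0,0,-0.2,0,0,1],[0,0,0,-0.4,0,0,1],[0,0,0,-0.4,0,0,1],[0,0,0,-0.4,0,0,1],[0,0,0,-0.4,0,0,1]],
])

```text
clock: 4.2
eef_pos: [414.5, -11.6, 212.7]
eef_rot: [3.142, 0.0, 0.489]
wrist_force: [0.4, -0.8, 0.3]
finger_gap: 23.5
finger_force: 12.0
```

Emit:
step_arm([
  [[0,0,0,-0.3,0,0,1],[0,0,0,0,0,0,1],[0,0,0,0,0,0,1]],
])

```text
clock: 4.5
eef_pos: [405.2, -16.9, 212.9]
eef_rot: [3.141, -0.001, 0.488]
wrist_force: [-0.8, 1.1, -0.7]
finger_gap: 23.4
finger_force: 12.0
```

```bash
python3 - <<'E'
from h import *
togo(478.4,22.2,33,0.4887)
c=shot('top');d=shot('scene')
a=cv2.resize(c['frame'][205:325,235:365],(520,480),interpolation=cv2.INTER_CUBIC)
b=cv2.resize(d['frame'][150:250,230:350],(576,480),interpolation=cv2.INTER_CUBIC)[:,:280]
cv2.imwrite('pics/c3.png',np.hstack([a,b])[...,::-1])
E
```

```text
t 4.5 pos [405.2 -16.9 212.9] rot [ 3.1412e+00 -6.0000e-04  4.8830e-01] togo [ 2.074e+00 -4.000e-03 -2.000e-03] turn [ 0.0005 -0.0008 -0.0006] F [-0.8  1.1 -0.7] gap 23.4 12.0
```

View pics/c3.png

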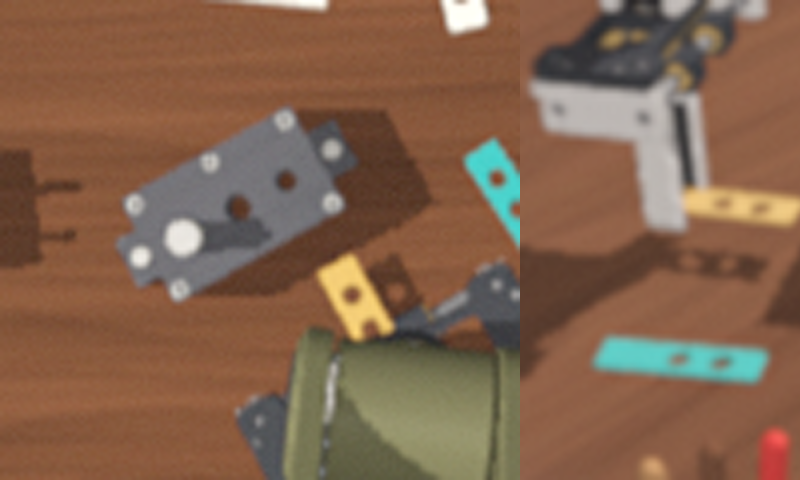

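The strip is fully out: its inner end is at (335,265) in the picture, clear of the cutter and with the holes showing. The punch is still down. I'll lift it and carry it to the tray.

Emit:
step_arm([
  [[0,0,0,0,0,-0.6,1],[0,0,0,0,0.3,-0.6,1],[0,0,0,-0.2,0.7,0,1],[0,0,0,-0.28,0.9,0,1],[0,0,0,-0.28,0.9,0,1]],
])

```text
clock: 5.1
eef_pos: [431.2, -131.0, 260.9]
eef_rot: [3.141, -0.001, 0.49]
wrist_force: [0.3, 0.3, -0.3]
finger_gap: 23.2
finger_force: 12.0
```

Emit:
step_arm([
  [[0,0,0,-0.28,0.9,0,1],[0,0,0,-0.28,0.9,0,1],[0,0,0,-0.28,0.9,0,1],[0,0,0,-0.28,0.9,0,1],[0,0,0,-0.28,0.9,0,1]],
])

```text
clock: 5.6
eef_pos: [466.3, -316.7, 260.4]
eef_rot: [-3.141, 0.0, 0.489]
wrist_force: [-0.0, 0.7, 0.2]
finger_gap: 23.5
finger_force: 12.0
```

Emit:
step_arm([
  [[0,0,0,-0.14,0.6,0,1],[0,0,0,-0.06,0.3,0,1],[0,0,0,0,0,0,1]],
])

```text
clock: 5.9
eef_pos: [475.9, -351.8, 260.1]
eef_rot: [-3.141, 0.0, 0.488]
wrist_force: [0.4, 0.6, -0.6]
finger_gap: 23.7
finger_force: 12.0
```

```bash
python3 - <<'E'
from h import *
togo(475.2,-352.1,27,0.4887)
E
```

```text
t 5.9 pos [ 475.9 -351.8  260.1] rot [-3.1414e+00  1.0000e-04  4.8780e-01] togo [-2.000e-02 -1.000e-03  1.327e+00] turn [-0.0002  0.0001 -0.0012] F [ 0.4  0.6 -0.6] gap 23.7 12.0
```

Emit:
step_arm([
  [[0,0,0,0,0,0.5,1],[0,0,0,0,0,0.5,1],[0,0,0,0,0,0.3,1],[0,0,0,0,0,0,1],[0,0,0,0,0,0,1]],
])

```text
clock: 6.4
eef_pos: [475.9, -350.5, 209.2]
eef_rot: [3.141, -0.0, 0.489]
wrist_force: [-0.6, 0.8, -0.1]
finger_gap: 23.6
finger_force: 12.0
```

Emit:
step_arm([
  [[0,0,0,0,0,0,0.2],[0,0,0,0,0,0,0.2],[0,0,0,0,0,0,0.1],[0,0,0,0,0,0,0.1],[0,0,0,0,0,0,0.1]],
])

```text
clock: 6.9
eef_pos: [475.6, -350.8, 208.8]
eef_rot: [3.141, -0.0, 0.489]
wrist_force: [-0.2, -0.4, 0.3]
finger_gap: 42.1
finger_force: 0.0
```

Emit:
step_arm([
  [[0,0,0,0,0,-0.5,0.1],[0,0,0,0,0,-1,0.1],[0,0,0,0,0,-1,0.1],[0,0,0,0,0,-1,0.1],[0,0,0,0,-0.8,-0.5,0.1]],
])

```text
clock: 7.4
eef_pos: [460.9, -323.7, 372.0]
eef_rot: [3.137, -0.002, 0.487]
wrist_force: [0.0, -0.4, 0.0]
finger_gap: 42.0
finger_force: 0.0
```

```bash
python3 - <<'E'
from h import *
togo(492.4,108.4,160,0.4887)
c=shot('top');d=shot('scene')
b=cv2.resize(d['frame'][150:310,130:370],(720,480),interpolation=cv2.INTER_CUBIC)
cv2.imwrite('pics/c4.png',b[...,::-1])
E
```

```text
t 7.4 pos [ 460.9 -323.7  372. ] rot [ 3.1369e+00 -1.9000e-03  4.8720e-01] togo [ 5.753 -9.18   0.769] turn [ 0.006  -0.0024 -0.0019] F [ 0.  -0.4  0. ] gap 42.0 0.0
```

View pics/c4.png

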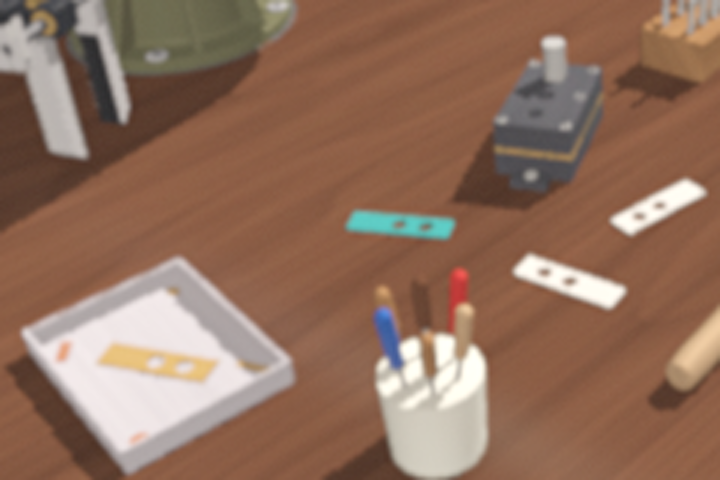

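The strip lies flat in the tray, at about (158,362) in the crop. The tray is upright and the bystanders haven't moved. Next is the punch.

Emit:
step_arm([
  [[0,0,0,0.52,-0.83,0,0],[0,0,0,0.52,-0.83,0,0],[0,0,0,0.52,-0.83,0,0],[0,0,0,0.52,-0.83,0,0],[0,0,0,0.52,-0.83,0,0]],
])

```text
clock: 8.0
eef_pos: [474.5, -125.8, 368.1]
eef_rot: [-3.141, 0.001, 0.488]
wrist_force: [0.4, -0.2, -0.2]
finger_gap: 47.2
finger_force: 0.0
```

Emit:
step_arm([
  [[0,0,0,0.52,-0.83,0,0],[0,0,0,0.52,-0.83,0,0],[0,0,0,0.52,-0.83,0,0],[0,0,0,0.52,-0.8,0,0],[0,0,0,0.3,-0.5,0.2,0]],
])

```text
clock: 8.5
eef_pos: [487.6, 53.6, 360.8]
eef_rot: [3.141, -0.001, 0.49]
wrist_force: [-0.2, -0.3, 0.5]
finger_gap: 46.9
finger_force: 0.0
```

Emit:
step_arm([
  [[0,0,0,0.1,-0.2,0.1,0],[0,0,0,0,0,0,0],[0,0,0,0,0,0,0]],
])

```text
clock: 8.8
eef_pos: [487.3, 59.6, 356.5]
eef_rot: [-3.142, 0.001, 0.488]
wrist_force: [0.8, 0.4, 0.3]
finger_gap: 47.0
finger_force: 0.0
```

```bash
python3 - <<'E'
from h import *
togo(492.4,108.4,77,0.4887)
c=dict(np.load('pics/top.npz'));P=world(c)
Z=P[...,2]
m=(Z>82)&(Z<96)&(abs(P[...,0]-495)<40)&(abs(P[...,1]-110)<40); print('punch',m.sum(),P[m].mean(0))
m=(Z>48)&(Z<60)&(abs(P[...,0]-512)<75)&(abs(P[...,1]-80)<75);r=cv2.minAreaRect(P[m][:,:2].astype(np.float32));print(r)
c=dict(np.load('pics/scene.npz'));P=world(c);Z=P[...,2]
m=(Z>70)&(Z<100)&(abs(P[...,0]-495)<25)&(abs(P[...,1]-110)<25); print('scene punch',m.sum(),P[m].mean(0),P[m].min(0),P[m].max(0))
E
```

```text
t 8.8 pos [487.3  59.6 356.5] rot [-3.1416e+00  5.0000e-04  4.8830e-01] togo [ 0.687 -1.017  2.487] turn [-0.0001  0.0007 -0.0005] F [0.8 0.4 0.3] gap 47.0 0.0
punch 54 [492.57107211 108.03134509  90.71423255]
((511.8470764160156, 80.47528839111328), (72.10264587402344, 119.98457336425781), 27.863142013549805)
scene punch 65 [493.97713205 105.199886    83.3350603 ] [480.12075133  97.73918705  70.05050888] [504.52378182 119.22666593  94.28781264]
```

Emit:
step_arm([
  [[0,0,0,0.35,-0.5,0.3,0],[0,0,0,0.33,-0.5,0.5,0],[0,0,0,0,0,0.5,0],[0,0,0,0,0,0,0],[0,0,0,0,0,0,0]],
], newtons=3)

```text
clock: 9.3
eef_pos: [492.7, 107.5, 305.3]
eef_rot: [3.141, -0.0, 0.487]
wrist_force: [0.2, 0.3, 0.4]
finger_gap: 46.9
finger_force: 0.0
```

```bash
python3 - <<'E'
from h import *
togo(492.5,108.3,77,0.4887)
E
```

```text
t 9.3 pos [492.7 107.5 305.3] rot [ 3.1415e+00 -1.0000e-04  4.8750e-01] togo [ 0.005 -0.019  1.207] turn [ 0.0002 -0.0001 -0.0016] F [0.2 0.3 0.4] gap 46.9 0.0
```

Emit:
step_arm([
  [[0,0,0,0,-0.02,0.4,0],[0,0,0,0,0,0.4,0],[0,0,0,0,0,0.3,0],[0,0,0,0,0,0.1,0],[0,0,0,0,0,0,0]],
])

```text
clock: 9.8
eef_pos: [492.2, 108.9, 256.9]
eef_rot: [3.142, -0.0, 0.488]
wrist_force: [0.5, 0.3, 0.5]
finger_gap: 46.8
finger_force: 0.0
```

Emit:
step_arm([
  [[0,0,0,0,0,0,0.45],[0,0,0,0,0,0,0.45],[0,0,0,0,0,0,0.45],[0,0,0,0,0,0,0.45],[0,0,0,0,0,0,0.52]],
])

```text
clock: 10.3
eef_pos: [492.0, 109.2, 256.8]
eef_rot: [3.142, -0.0, 0.489]
wrist_force: [-0.2, -0.7, 0.4]
finger_gap: 23.5
finger_force: 0.0
```

Emit:
step_arm([
  [[0,0,0,0,0,0,1]],
])

```text
clock: 10.4
eef_pos: [492.0, 109.2, 256.7]
eef_rot: [3.142, -0.0, 0.489]
wrist_force: [-0.5, 0.5, -0.3]
finger_gap: 20.2
finger_force: 3.0
```

```bash
python3 - <<'E'
from h import *
togo(492.5,108.3,77,0.4887)
E
```

```text
t 10.4 pos [492.  109.2 256.7] rot [ 3.1416e+00 -1.0000e-04  4.8880e-01] togo [-0.     0.026 -0.007] turn [ 0.     -0.0002  0.0001] F [-0.5  0.5 -0.3] gap 20.2 3.0
```

Emit:
step_arm([
  [[0,0,0,0,0,0,1],[0,0,0,0,0,0,1],[0,0,0,0,0,0,1]],
])

```text
clock: 10.7
eef_pos: [492.0, 109.2, 256.7]
eef_rot: [-3.142, -0.0, 0.489]
wrist_force: [0.3, -0.1, 1.6]
finger_gap: 20.2
finger_force: 3.0
```

```bash
python3 - <<'E'
from h import *
togo(492.5,108.3,77,0.4887); s=manip.read_state(); print(s['moment'])
E
```

```text
t 10.7 pos [492.  109.2 256.7] rot [-3.1416e+00 -1.0000e-04  4.8870e-01] togo [ 0.     0.026 -0.007] turn [-0.     -0.0001  0.    ] F [ 0.3 -0.1  1.6] gap 20.2 3.0
[ 0.02692178  0.03952714 -0.00659726]
```

Emit:
step_arm([
  [[0,0,0,0,0,0,1],[0,0,0,0,0,0,1],[0,0,0,0,0,0,1]],
], newtons=12)

```text
clock: 11.0
eef_pos: [492.0, 109.2, 256.7]
eef_rot: [-3.142, -0.0, 0.489]
wrist_force: [-1.1, 0.3, 2.9]
finger_gap: 19.7
finger_force: 12.0
```

```bash
python3 - <<'E'
from h import *
togo(492.5,108.3,77,0.4887); s=manip.read_state(); print(s['moment'])
E
```

```text
t 11.0 pos [492.  109.2 256.7] rot [-3.1416e+00 -1.0000e-04  4.8870e-01] togo [ 0.     0.026 -0.007] turn [-0.     -0.0002 -0.    ] F [-1.1  0.3  2.9] gap 19.7 12.0
[0.14590687 0.05033453 0.03177993]
```

Gripped with almost no side load. First I'll lift a few millimetres as a test.

Emit:
step_arm([
  [[0,0,0,0,0,-0.05,1],[0,0,0,0,0,-0.05,1],[0,0,0,0,0,-0.05,1],[0,0,0,0,0,0,1],[0,0,0,0,0,0,1]],
], newtons=15)

```text
clock: 11.5
eef_pos: [492.0, 109.2, 262.6]
eef_rot: [-3.142, 0.0, 0.489]
wrist_force: [0.1, -0.2, -2.9]
finger_gap: 20.0
finger_force: 15.0
```

```bash
python3 - <<'E'
from h import *
togo(492.0,109.2,77,0.4887); s=manip.read_state(); print(s['moment'])
E
```

```text
t 11.5 pos [492.  109.2 262.6] rot [-3.1416  0.      0.4887] togo [ 0.001 -0.     0.141] turn [-0.      0.     -0.0001] F [ 0.1 -0.2 -2.9] gap 20.0 15.0
[ 0.01682269  0.00243666 -0.06006765]
```

Emit:
step_arm([
  [[0,0,0,0,0,-0.08,1],[0,0,0,0,0,-0.08,1],[0,0,0,0,0,-0.08,1],[0,0,0,0,0,-0.08,1],[0,0,0,0,0,-0.08,1]],
])

```text
clock: 12.0
eef_pos: [492.0, 109.2, 279.0]
eef_rot: [3.142, -0.0, 0.489]
wrist_force: [0.0, 0.6, -1.8]
finger_gap: 19.7
finger_force: 15.0
```

Emit:
step_arm([
  [[0,0,0,0,0,-0.08,1],[0,0,0,0,0,-0.08,1],[0,0,0,0,0,-0.08,1],[0,0,0,0,0,-0.08,1],[0,0,0,0,0,-0.08,1]],
])

```text
clock: 12.5
eef_pos: [492.0, 109.2, 294.9]
eef_rot: [-3.142, -0.0, 0.489]
wrist_force: [-0.9, -0.0, -2.8]
finger_gap: 20.0
finger_force: 15.0
```

Emit:
step_arm([
  [[0,0,0,0,0,0,1],[0,0,0,0,0,0,1],[0,0,0,0,0,0,1],[0,0,0,0,0,0,1],[0,0,0,0,0,0,1]],
])

```text
clock: 13.0
eef_pos: [492.0, 109.2, 294.5]
eef_rot: [-3.142, 0.0, 0.489]
wrist_force: [-0.1, 0.1, -2.4]
finger_gap: 19.5
finger_force: 15.0
```

```bash
python3 - <<'E'
from h import *
togo(492.0,109.2,114.7,0.4887); s=manip.read_state(); print(s['moment'],abs(s['qd']).max())
d=shot('scene');P=world(d)
cv2.imwrite('pics/c5.png',cv2.resize(d['frame'][130:310,130:370],(720,540),interpolation=cv2.INTER_CUBIC)[...,::-1])
E
```

```text
t 13.0 pos [492.  109.2 294.5] rot [-3.1415e+00  2.0000e-04  4.8870e-01] togo [ 0.001  0.    -0.004] turn [-0.0001  0.0002 -0.    ] F [-0.1  0.1 -2.4] gap 19.5 15.0
[-0.03607464 -0.00024702 -0.00507261] 0.002854455044995263
```

View pics/c5.png

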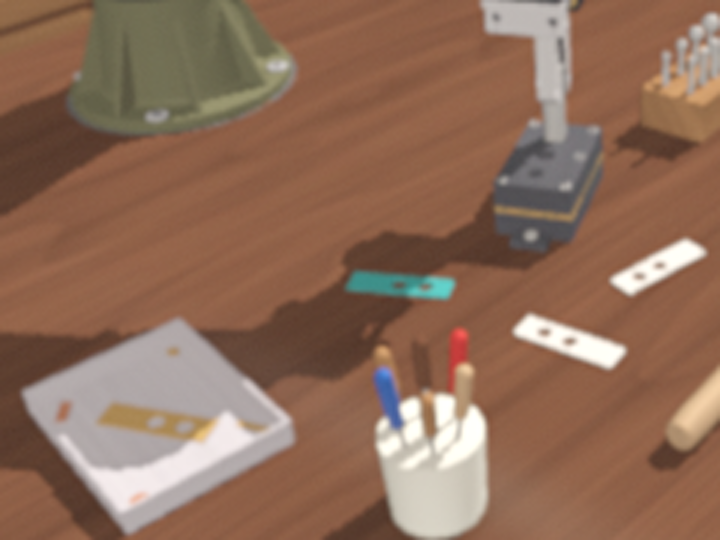

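The punch shows at (555,120), raised and square in the bore, with the fingers holding its upper part. The strip is still in the tray at (160,420), and the load reads steady at the punch's weight. Handing in.

```bash
python3 -c "
from h import *
print(workorder.sign_off())"
```

```text
the job is handed in; nothing more can be done
None
```

The job is handed in (no verdict came back): the brass strip lies in the scrap tray, and the arm holds the punch still and square in its bore, raised about 38 mm, so its cutting end is about 1 cm above the slot.

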